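# Catch the offcuts from the moulder's chute in the sample pan

### The job

Pick up the sheet-metal sample pan, hold it up close under the mouth of the offcut chute and push the tab of the sprung shutter aside with the pan's side, so that all four wooden offcuts slide out into the pan and none falls outside it. Then set the pan down level in the middle of the raised steel plate with the four offcuts still in it, and let go. Leave the wrench, the bottle and the black knob where they are.

Things in the scene. Friction and masses are not known exactly. Their poses are not given: they have to be found in the camera images.
- pan_handle (a point): Grip point of the pan's straight black handle, a level bar 18 mm wide, 18 mm high and about 90 mm long that runs from the pan's side wall towards the pan's -x; the point lies in the core of the bar about half-way along it, 35 mm above the pan's underside and 105 mm from the pan's middle. Axes as the pan's: x from handle to pan, z up.
- pan_mid (a point): Middle of the loose open-topped aluminium pan (0.24 kg), 27.5 mm above its underside and 27.5 mm below its rim. The pan is 106 mm along its x (the handle's direction, handle at -x) by 100 mm along its y by 55 mm high, walls and floor 3 mm. It starts upright on the table, to the left or right of the chute.
- chute_lip (a point): Middle of the lower edge (lip) of the fixed chute's slide face, 160 mm above the table. Chute axes: +x uphill (level), z up; offcuts slide out towards -x. The smooth slide slopes at 33 degrees, 64 mm wide inside, 210 mm long. Its column and foot stand at x = 85 to 245 mm; under the lip is free. A rail crosses 40 mm above and 30 mm in front of the lip, y = -42 to +114 mm.
- shutter (a joint): Travel of the shutter in m along the chute's +y: 0 closed, 0.074 at the open stop. A spring (0.8 N closed, 2 N open) shuts it when let go. The 68 mm wide plate covers the mouth from y = -34 to +34 mm when closed and clears it from the -y side as it moves; from 0.066 the mouth is clear.
- shutter_tab (a point): Middle of the pushing face (looks to chute -y) of the shutter's hanging steel tab; closed, it is at x = -22, y = -16, z = -34 mm from the lip in chute axes. The tab is 36 mm along x, 6 mm thick, from 6 mm above to 50 mm below the lip. A pan parallel to the chute that pushes it 66 mm to +y with its side wall ends up centred under the mouth.
- offcut0_mid (a point): Middle of a loose planed wooden moulding offcut, a stepped block 34 x 28 x 26 mm of about 20 g; the four lie in two rows of two on the slide behind the shutter.
- offcut1_mid (a point): Middle of a loose planed wooden moulding offcut, a stepped block 34 x 28 x 26 mm of about 20 g; the four lie in two rows of two on the slide behind the shutter.
- offcut2_mid (a point): Middle of a loose planed wooden moulding offcut, a stepped block 34 x 28 x 26 mm of about 20 g; the four lie in two rows of two on the slide behind the shutter.
- offcut3_mid (a point): Middle of a loose planed wooden moulding offcut, a stepped block 34 x 28 x 26 mm of about 20 g; the four lie in two rows of two on the slide behind the shutter.
- plate_top (a point): Middle of the top face of the fixed raised steel checking plate, 200 x 190 mm, its top 30 mm above the table, on the other side of the chute from the pan. z up.
- wrench: Loose steel wrench 150 mm long lying on the table in front of the chute; origin at the middle of its underside. Bystander.
- oiler: Loose grey bottle with a black cap, 52 mm across and 130 mm tall; origin at the middle of its underside. Bystander.
- star_knob: Loose black clamping knob, 48 mm across and 36 mm tall; origin at the middle of its underside. Bystander.
Not all that is in view belongs to the job. Of the things like the part that bears pan_handle, leave any that is purple; of the rest the smaller one is meant.

How it is judged:
By the outcome, as a careful person would: the job done as asked, in the order asked, and still so for the second after the job is handed in, with the robot touching nothing.
It also fails if it takes over 54 s, if anything falls off the work surface, if the arm or the gripper's body presses on something with over 40 N, if the wrist force passes 120 N, or if a joint passes its speed limit or range.

### The arm

A 6-joint arm with a two-finger parallel gripper is mounted at the origin on the work surface. World frame = base frame: x ahead of the robot, y to its left, z up, the work surface at z = 0. Lengths are in mm, angles in rad, forces in N, time in s.
With the tool pointing down it reaches from about 325 to 875 mm from the base axis. Payload 4.4 kg.
Tool frame: the origin (TCP) lies at the very end of the fingers, on their centre line; the grasp point (between the pads) lies 19 mm behind it (env.hold_point_z is the z of the grasp point in the tool frame, in mm); z points along the fingers, x is the direction in which the jaws open and shut, and the axes are right-handed (so a half turn about z gives the same grasp; the last joint's range is limited). The gripper opens to 85 mm and grips with 20 to 120 N. Pads are 22 mm wide; open, the fingers measure 114 mm over their backs; the gripper's body (76 mm by 85 mm) begins 54 mm behind the grasp point. The pads swing forward as they close: fully open they stand 13 mm farther back than shut.
Start: joints at [-1.47, 0.207, 1.542, -0, 1.393, -0.15], TCP at [142.69, -557.016, 231.282] pointing down, gripper open.
Joint ranges: [-2.73, 2.73], [-0.86, 2.22], [0.23, 2.46], [-1.11, 4.25], [0.08, 2.63], [-2.82, 2.82]. Speed limits (rad/s): [2.79, 2.79, 3.14, 3.14, 3.14, 3.14].

### API

Orientations are given as [roll, pitch, yaw] about the fixed x, y, z axes, in that order (R = Rz(yaw) Ry(pitch) Rx(roll)).
In Python, from cell import sensors, vision, env gives the robot as it stands.
- The arm moves only by the tool step_arm, never from a script. Its argument "plan" is a list of rows, each a list of 7 numbers: the turn, a rotation vector about the tool's x, y, z in rad, then the shift along the tool's x, y, z in m, then the opening, from 0 (shut) to 1 (fully open). In form: [[rx, ry, rz, dx, dy, dz, grip], ...]. A call has 1 to 10 rows; each row is the pose to reach, as a shift and turn from the pose commanded when the call began, along the tool's axes at that moment; what a row does not reach only later rows make up. A row lasts 1/12 s, in which the tool goes at most 41.7 mm and 7.16 degrees, less where a joint would pass 70% of its speed; a pose out of reach is approached as far as the arm can. A call with a gripper value outside its range is refused whole. The fingers move at their own pace and stop on an object; the grip force is fixed at half the most. Time passes only in rows, so rows that repeat a pose let the fingers close. It gives the time, the measured TCP pose, the force and the opening at its end, in the units of the state.
- sensors.sense(): the state, without advancing time (a new reading comes with each control period).
- vision.read_camera(name): name is "side" or "top"; returns (picture, depth): 384x512x3 uint8, red, green, blue; 384x512 float32, mm along the optical axis (not along the pixel's ray), 0 where there is no reading.
- vision.get_calibration(name): a dict with "K" (3x3 intrinsics, pixels), "distortion" ([k1, k2, p1, p2, k3] as OpenCV has them; the pictures are not rectified), "eye" and "orientation" of the camera in the world. Camera axes: x right, y up, looking along -z (the intrinsics and any distortion apply to the point x, -y, -z); pixel columns grow to the right and rows downward; lengths in mm; the calibration is good to about 2 mm. A picture is of the moment at which its call begins. get_calibration takes no time and is no camera call.
- env.hand_in(): hands the job in, once; it reports no verdict.
The state is a dict: "t": time; "joint_positions": joint angles; "qd": joint speeds; "joint_efforts": joint torques, N m; "tool_pos": TCP position; "tcp_rot": TCP orientation; "ft_force": force on the tool from outside, world axes, zero at the start; "moment": the same for the moment, N m; "opening": finger opening in mm.
Only numpy, scipy, OpenCV 4.12 (cv2) and the standard library are available. Lean on these libraries where they do the work, as an engineer would, in place of code of your own. Each camera call takes 0.05 s, during which the arm holds its last target.

## Working session

There is one attempt and no reset: what is moved stays moved. The work goes in short steps, Python scripts to look and compute and a tool call to move; the robot and the scene stay as the last step left them, time stands still between calls to the robot, and variables do not carry over. Pictures are saved under pics/ and viewed, and the job is handed in when it is done.

Besides the shell and the picture viewer there is one more tool, called after "Emit:" by a JSON object that holds its "method" and its "body". step_arm: Moves the arm, as the interface text tells. Its arguments: {"type":"object","properties":{"plan":{"type":"array","items":{"type":"array","items":{"type":"number"}}}},"required":["plan"]}

```bash
ls; mkdir -p pics
python3 - <<'E'
from cell import sensors, vision, env
import cv2, numpy as np
for n in ("side","top"):
    p,d=vision.read_camera(n); np.savez(f"{n}0.npz",p=p,d=d)
    cv2.imwrite(f"pics/{n}0.png",cv2.resize(p[:,:,::-1],(800,600),interpolation=cv2.INTER_CUBIC))
    c=vision.get_calibration(n); print(c)
print(sensors.sense(), env.hold_point_z)
E
```

```text
pics
{'K': array([[393.43245598,   0.        , 255.77094934],
       [  0.        , 393.43245598, 200.46235246],
       [  0.        ,   0.        ,   1.        ]]), 'distortion': array([-0.08769742,  0.        ,  0.        ,  0.        ,  0.        ]), 'eye': array([192.13167735, 886.36633892, 736.83718091]), 'orientation': array([ 0.97315439, -0.01010872, -2.85485809])}
{'K': array([[420.01277108,   0.        , 257.64311503],
       [  0.        , 420.01277108, 195.60953531],
       [  0.        ,   0.        ,   1.        ]]), 'distortion': array([-0.08774126,  0.        ,  0.        ,  0.        ,  0.        ]), 'eye': array([ 387.271621  ,   -1.73424639, 1300.9112863 ]), 'orientation': array([ 0.053982  ,  0.02413843, -1.56837211])}
{'t': 0.1, 'joint_positions': array([-1.47052161e+00,  2.07390230e-01,  1.54285847e+00,  1.10845020e-05,
        1.39347027e+00, -1.50496590e-01]), 'qd': array([ 0.00057119, -0.00031593, -0.00503225,  0.00080477, -0.00120601,
       -0.00029744]), 'joint_efforts': array([-3.87253449e-04, -3.84091222e+01, -2.92549109e+01, -1.69111950e-04,
        4.89602069e-03, -5.64021533e-06]), 'tool_pos': array([ 142.61073047, -556.31513338,  230.18790937]), 'tcp_rot': array([-3.14126307e+00,  2.10064674e-03, -1.32002664e+00]), 'ft_force': array([-0.52782106,  0.17896221,  0.62420758]), 'moment': array([-0.02977207, -0.0401994 , -0.02417811]), 'opening': 85.62335529499971} -18.700000000000003
```

View pics/side0.png

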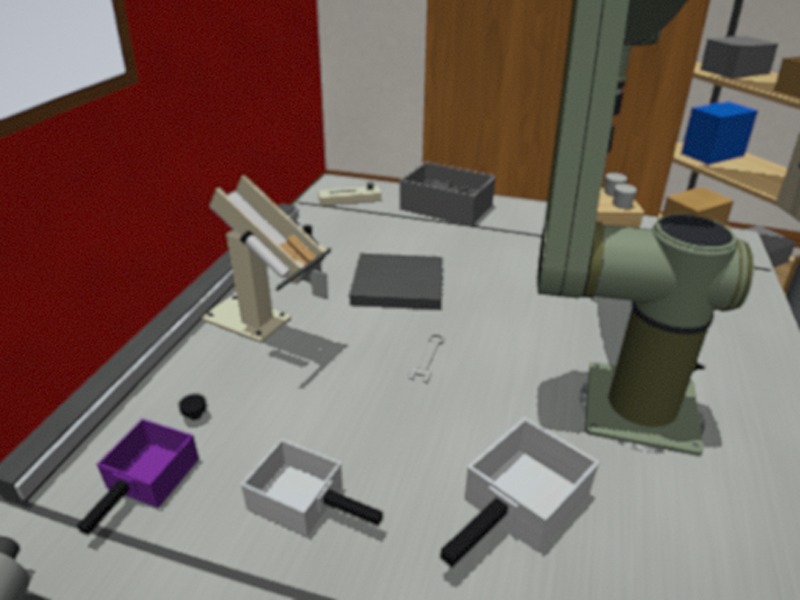

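View pics/top0.png

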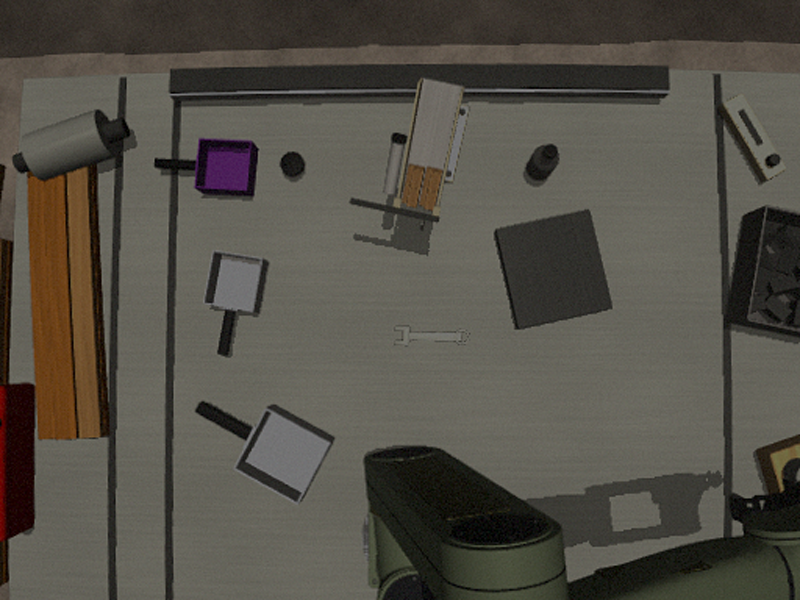

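```bash
cat > h.py <<'E'
import numpy as np, cv2
from scipy.spatial.transform import Rotation as R
from cell import vision, sensors
def cloud(n,d):
    c=vision.get_calibration(n); h,w=d.shape
    u,v=np.meshgrid(np.arange(w),np.arange(h))
    q=cv2.undistortPoints(np.stack([u,v],-1).reshape(-1,1,2).astype(float),c["K"],c["distortion"]).reshape(h,w,2)
    P=np.stack([q[...,0]*d,-q[...,1]*d,-d],-1)
    return P@R.from_euler('xyz',c["orientation"]).as_matrix().T+c["eye"]
def proj(n,X):
    c=vision.get_calibration(n); X=np.atleast_2d(X)
    P=(X-c["eye"])@R.from_euler('xyz',c["orientation"]).as_matrix()
    P=P*[1,-1,-1]
    return cv2.projectPoints(P.astype(float),np.zeros(3),np.zeros(3),c["K"],c["distortion"])[0].reshape(-1,2)
E
python3 - <<'E'
from h import *
np.set_printoptions(precision=1,suppress=True)
S={}
for n in("side","top"):
    z=np.load(f"{n}0.npz"); S[n]=(z['p'],cloud(n,z['d']),z['d'])
p,C,d=S['top']
# table
for uv in [(330,400),(350,450),(650,400)]:
    u,v=[int(a*.64) for a in uv]; print('table',C[v,u])
def reg(n,x0,x1,y0,y1,z0,z1):
    C=S[n][1]; m=(C[...,0]>x0)&(C[...,0]<x1)&(C[...,1]>y0)&(C[...,1]<y1)&(C[...,2]>z0)&(C[...,2]<z1)&(S[n][2]>0); return C[m]
for nm,uv in dict(pan=(237,285),hand=(228,333),plate=(553,268),purple=(226,165),wr=(430,336),oil=(545,150),lip=(420,205),big=(288,453)).items():
    u,v=[int(a*.64) for a in uv]; print(nm,C[v,u])
for n in S:
  P=reg(n,450,750,-330,-60,24,38); r=cv2.minAreaRect(P[:,:2].astype(np.float32)); print('plate',n,r,np.median(P[:,2]),len(P))
E
```

```text
table [270.4 173.3   3.8]
table [171.1 133.5  -4.2]
table [ 270.4 -462.6   -4.5]
pan [499.5 364.    5.4]
hand [401.9 369.4  46.3]
plate [ 531.5 -261.3   26.4]
purple [746.8 393.5   0.8]
wr [397.4 -23.9   8.8]
oil [ 734.8 -229.8  127.7]
lip [624.8  -2.1 168.9]
big [168.5 256.    7.6]
plate side ((581.5476684570312, -239.91744995117188), (263.2333068847656, 180.1333465576172), 0.5047813057899475) 29.19192994143748 1267
plate top ((594.8946533203125, -240.58181762695312), (178.68955993652344, 286.24957275390625), 89.99185180664062) 28.854882765312368 3021
```

Run:
```python
from h import *
p=np.load("top0.npz")['p']; s=np.load("side0.npz")['p']
def crop(im,u0,u1,v0,v1,f,k,g=1):
    c=np.clip(im[v0:v1,u0:u1].astype(float)*g,0,255).astype(np.uint8)[:,:,::-1]
    cv2.imwrite(f"pics/{k}.png",cv2.resize(c,None,fx=f,fy=f,interpolation=cv2.INTER_CUBIC))
crop(p,215,315,45,165,5,"c_chute",1.7)
crop(p,115,195,150,235,6,"c_pan",1.7)
crop(s,120,220,105,215,5,"s_chute",1.3)
crop(s,140,260,270,350,6,"s_pan",1.)
```

```text
(no output)
```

View pics/c_chute.png

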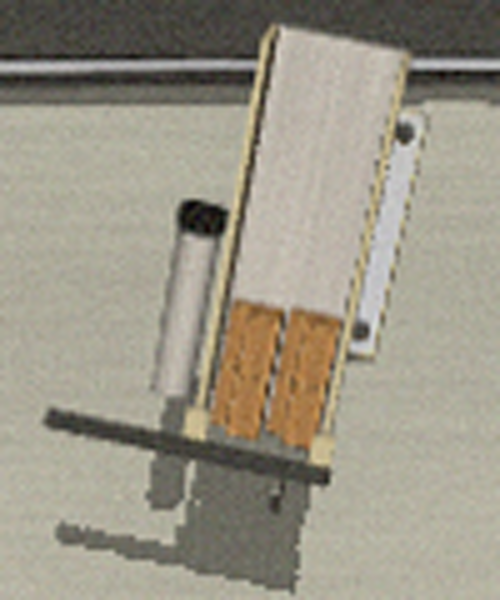

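View pics/c_pan.png

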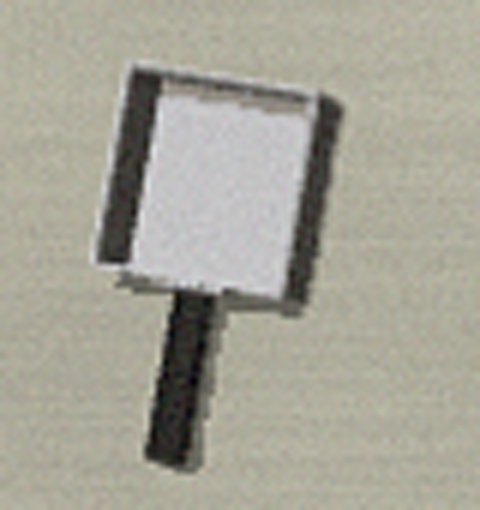

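View pics/s_chute.png

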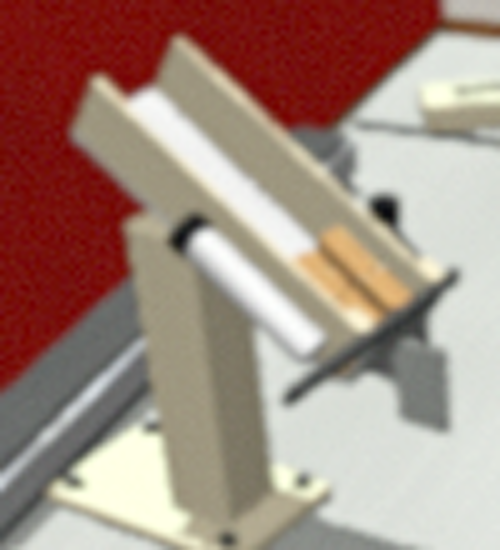

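View pics/s_pan.png

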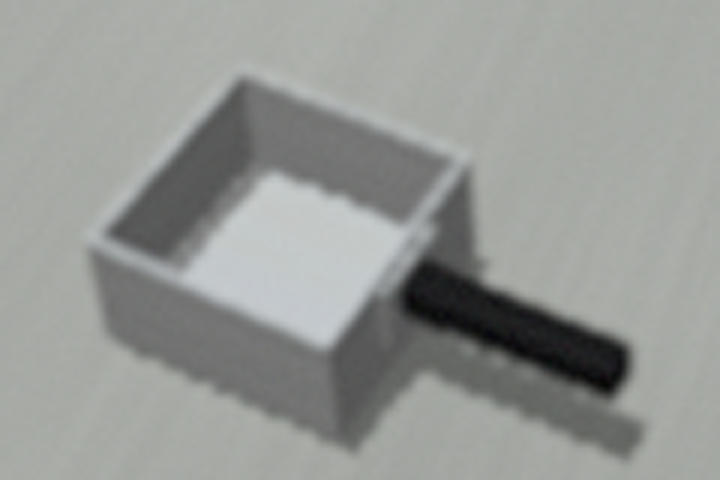

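```bash
cat > fit.py <<'E'
from h import *
from scipy.optimize import least_squares
np.set_printoptions(precision=2,suppress=True)
def pix(l,f,u0,v0): return (np.array(l,float)+.5)/f-.5+[u0,v0]
def fit(obs,x0):
    def res(q,per=False):
        c,s=np.cos(q[2]),np.sin(q[2]); out=[]
        for n,L,uv in obs:
            L=np.array(L,float); W=np.stack([q[0]+c*L[:,0]-s*L[:,1],q[1]+s*L[:,0]+c*L[:,1],L[:,2]],-1)
            out.append(proj(n,W)-uv)
        return out if per else np.concatenate(out).ravel()
    r=least_squares(res,x0,loss='soft_l1'); print(r.x, np.degrees(r.x[2])); 
    for a in res(r.x,True): print(a.tolist() and np.round(a,2).tolist())
    return r.x
E
python3 - <<'E'
from fit import *
rim=[(53,50,55),(53,-50,55),(-53,-50,55),(-53,50,55)]
o=[('top',rim,pix([(131,65),(338,95),(298,308),(97,263)],6,115,150)),('side',rim,pix([(92,240),(243,68),(470,157),(335,352)],6,140,270)),
('top',[(-150,0,44)],pix([(170,462)],6,115,150))]
print("pan"); fit(o,[490,364,0]); fit(o[:1],[490,364,0]); fit(o[1:2],[490,364,0])
o=[('top',[(-30,114,200),(-30,-42,200)],pix([(48,415),(328,475)],5,215,45)),
 ('side',[(-30,114,200),(-30,-42,200)],pix([(290,400),(455,272)],5,120,105)),
 ('side',[(-40,-10,110),(-4,-10,110)],pix([(448,430),(402,415)],5,120,105)),
 ('top',[(176,32,274),(176,-32,274)],pix([(270,28),(402,52)],5,215,45))]
print("chute"); fit(o,[625,-5,0]); fit(o[:1],[625,-5,0]);fit(o[1:3],[625,-5,0])
E
```

```text
pan
[501.7  355.94  -0.15] -8.757946694196926
[[-0.32, -0.24], [-2.78, -0.38], [-1.95, -1.14], [-0.57, 1.26]]
[[-0.27, -0.74], [-0.0, -1.41], [0.9, -1.47], [0.04, -1.95]]
[[-0.95, 2.44]]
[501.17 351.34  -0.17] -9.97617091360536
[[1.59, -0.36], [-0.98, 0.2], [-0.86, -0.67], [0.62, 1.03]]
[500.27 359.7   -0.16] -9.046171394110518
[[-0.52, 0.56], [0.02, -0.23], [0.94, -0.03], [-0.21, -0.35]]
chute
[631.63  -1.95  -0.2 ] -11.608352584429667
[[-0.49, 1.01], [1.02, 0.53]]
[[-0.3, -0.66], [0.07, -0.18]]
[[-0.08, 0.75], [-1.01, 0.56]]
[[0.97, -0.18], [-0.51, -0.16]]
[633.17  -1.5   -0.22] -12.357879722757032
[[-0.67, -0.13], [0.66, 0.12]]
[631.18  -2.7   -0.2 ] -11.407801192887076
[[0.13, -0.76], [0.29, -0.3]]
[[0.17, 0.61], [-0.78, 0.45]]
```

Run:
```python
from fit import *
rim=[(53,50,55),(53,-50,55),(-53,-50,55),(-53,50,55)]
o=[('top',rim,pix([(131,65),(322,92),(288,296),(97,263)],6,115,150)),('side',rim,pix([(92,240),(243,68),(470,157),(335,352)],6,140,270)),
('top',[(-148,0,44)],pix([(168,464)],6,115,150)),('side',[(-148,0,35)],pix([(622,362)],6,140,270))]
print("pan"); q=fit(o,[490,364,0]); fit(o[:1],[490,364,0]); 
p=np.load("top0.npz")['p'];s=np.load("side0.npz")['p']
c,sn=np.cos(q[2]),np.sin(q[2])
def W(L): L=np.array(L,float); return np.stack([q[0]+c*L[:,0]-sn*L[:,1],q[1]+sn*L[:,0]+c*L[:,1],L[:,2]],-1)
for n,im,(u0,u1,v0,v1) in (('top',p,(115,195,150,235)),('side',s,(140,260,270,350))):
    f=6; I=cv2.resize(np.clip(im[v0:v1,u0:u1]*1.0*1.5,0,255).astype(np.uint8)[:,:,::-1],None,fx=f,fy=f,interpolation=cv2.INTER_CUBIC)
    def dr(L,col): 
        a=((proj(n,W(L))-[u0,v0]+.5)*f-.5).round().astype(np.int32); cv2.polylines(I,[a],True,col,1)
    dr(rim,(0,0,255)); dr([(a,b,0) for a,b,_ in rim],(0,255,0))
    dr([(-60,9,44),(-60,-9,44),(-150,-9,44),(-150,9,44)],(255,0,0))
    cv2.imwrite(f"pics/ov_{n}.png",I)
# plate: dark segmentation in top
g=cv2.GaussianBlur(p,(3,3),0).mean(2); m=(g<60).astype(np.uint8); m[:, :300]=0; m[:,400:]=0; m[:130]=0; m[215:]=0
cs,_=cv2.findContours(m,cv2.RETR_EXTERNAL,cv2.CHAIN_APPROX_NONE); k=max(cs,key=cv2.contourArea); r=cv2.minAreaRect(k); print(r, cv2.boxPoints(r))
I=cv2.resize(np.clip(p[120:220,300:400]*1.7,0,255).astype(np.uint8)[:,:,::-1],None,fx=5,fy=5,interpolation=cv2.INTER_CUBIC); cv2.imwrite("pics/c_plate.png",I)
```

```text
pan
[502.88 356.36  -0.15] -8.486716129853306
[[-0.53, -0.56], [-0.31, -0.36], [-0.32, 0.4], [-0.63, 0.96]]
[[-0.82, -0.61], [-0.67, -1.36], [0.31, -1.56], [-0.39, -1.98]]
[[-0.41, 1.1]]
[[2.72, 0.81]]
[503.21 354.99  -0.15] -8.754379262881722
[[0.0, -0.74], [0.2, -0.38], [0.04, 0.35], [-0.25, 0.76]]
((353.3161315917969, 172.16232299804688), (65.44186401367188, 63.58366394042969), 77.6192398071289) [[315.25 147.02]
 [377.35 133.39]
 [391.38 197.31]
 [329.28 210.94]]
```

View pics/ov_top.png

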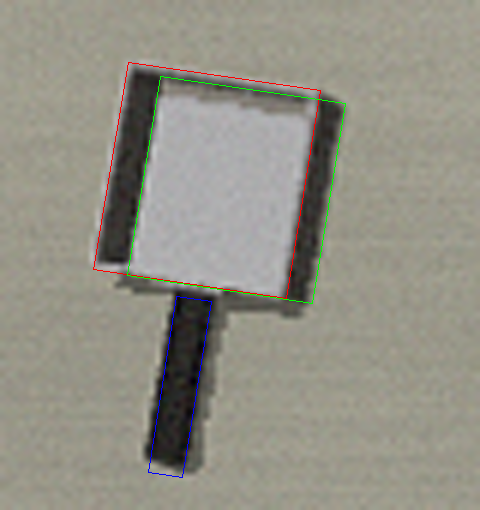

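View pics/ov_side.png

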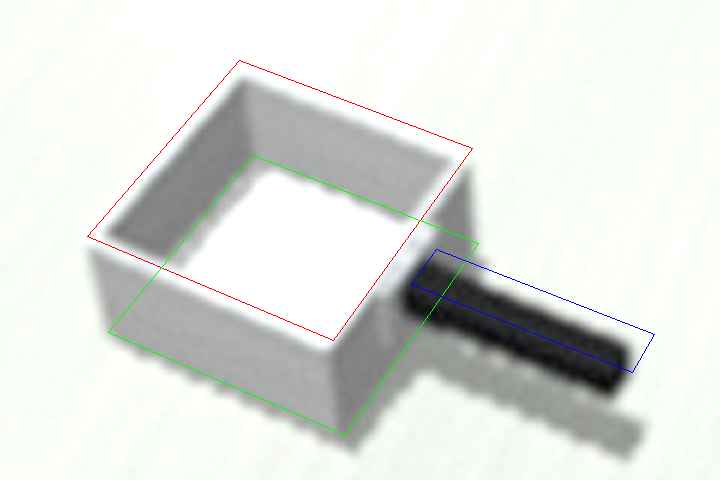

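View pics/c_plate.png

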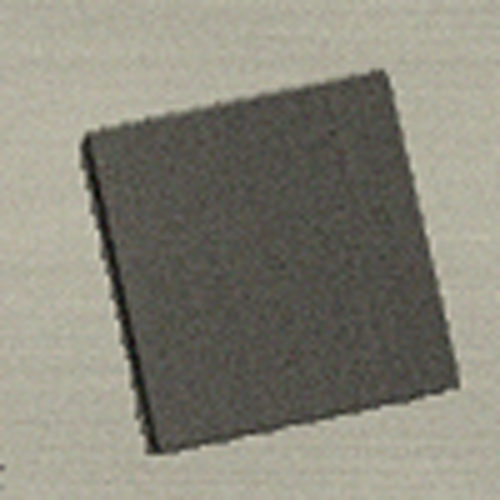

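```bash
cat > pl.py <<'E'
import json,sys,os
from h import *
F='cmd.json'
def load(): return json.load(open(F)) if os.path.exists(F) else [142.69,-557.016,231.282,-1.32]
CH=(631.6,-2.0,-0.2026)
def ch(x,y): c,s=np.cos(CH[2]),np.sin(CH[2]); return np.array([CH[0]+c*x-s*y,CH[1]+s*x+c*y])
def plan(targets,grip,step=40.,tail=0,rots=0.11):
    """targets: list of [x,y,z,yaw]; prints calls of <=10 rows"""
    cur=np.array(load()); pts=[]
    a=cur.copy()
    for t in targets:
        t=np.array(t,float); n=int(max(1,np.ceil(np.linalg.norm((t-a)[:3])/step),np.ceil(abs(t[3]-a[3])/rots)))
        pts+= [a+(t-a)*i/n for i in range(1,n+1)]; a=t
    pts+=[a]*tail
    for k in range(0,len(pts),10):
        c,s=np.cos(cur[3]),np.sin(cur[3]); M=np.array([[c,s,0],[s,-c,0],[0,0,-1]]) # cols = tool axes
        rows=[]
        for p in pts[k:k+10]:
            d=np.round(M.T@(p[:3]-cur[:3])/1000,3); r=round(-(p[3]-cur[3]),2); rows.append([0,0,float(r)+0.]+[float(v)+0. for v in d]+[grip])
        print(json.dumps(rows))
        l=rows[-1]; cur=np.array([*(cur[:3]+M@(np.array(l[3:6])*1000)),cur[3]-l[2]])
    json.dump(cur.tolist(),open(F,'w')); print('end cmd',cur.round(2))
E
python3 - <<'E'
from pl import *
from fit import fit,pix
L=[(100,95,30),(100,-95,30),(-100,-95,30),(-100,95,30)]
P=pix([(88,132),(385,70),(458,387),(152,452)],5,300,120)
fit([('top',L,P)],[560,-240,0.2]); 
L2=[(95,100,30),(95,-100,30),(-95,-100,30),(-95,100,30)]
fit([('top',L2,P)],[560,-240,0.2])
pa=np.array([502,357]); y=np.radians(-8.9); g=pa-93*np.array([np.cos(y),np.sin(y)]); print(g,y-np.pi/2)
plan([[450,-150,230,-1.5],[440,150,230,-1.6],[g[0],g[1],160,y-np.pi/2]],1.0,tail=2)
E
```

```text
[ 529.7  -263.15    0.2 ] 11.732658881360468
[[-0.78, -0.23], [0.32, -0.14], [0.06, 0.33], [0.27, 0.04]]
[ 529.57 -263.59    0.2 ] 11.736840846252154
[[-1.9, 1.73], [2.4, 1.16], [1.44, -1.57], [-1.55, -1.2]]
[410.12 371.39] -1.726130630222392
[[0, 0, 0.01, -0.024, -0.031, 0.0, 1.0], [0, 0, 0.03, -0.049, -0.061, 0.0, 1.0], [0, 0, 0.04, -0.073, -0.092, 0.0, 1.0], [0, 0, 0.06, -0.098, -0.123, 0.0, 1.0], [0, 0, 0.07, -0.122, -0.153, 0.0, 1.0], [0, 0, 0.08, -0.147, -0.184, 0.001, 1.0], [0, 0, 0.1, -0.171, -0.215, 0.001, 1.0], [0, 0, 0.11, -0.196, -0.245, 0.001, 1.0], [0, 0, 0.12, -0.22, -0.276, 0.001, 1.0], [0, 0, 0.14, -0.245, -0.307, 0.001, 1.0]]
[[0, 0, 0.01, -0.028, -0.027, 0.0, 1.0], [0, 0, 0.03, -0.057, -0.054, 0.0, 1.0], [0, 0, 0.04, -0.085, -0.081, 0.0, 1.0], [0, 0, 0.05, -0.123, -0.084, 0.0, 1.0], [0, 0, 0.06, -0.16, -0.086, 0.0, 1.0], [0, 0, 0.08, -0.197, -0.089, 0.0, 1.0], [0, 0, 0.09, -0.235, -0.092, 0.0, 1.0], [0, 0, 0.1, -0.272, -0.095, 0.0, 1.0], [0, 0, 0.12, -0.31, -0.098, 0.0, 1.0], [0, 0, 0.13, -0.347, -0.101, 0.0, 1.0]]
[[0, 0, 0.01, -0.037, 0.002, 0.0, 1.0], [0, 0, 0.03, -0.074, 0.008, 0.012, 1.0], [0, 0, 0.05, -0.111, 0.013, 0.024, 1.0], [0, 0, 0.07, -0.148, 0.019, 0.035, 1.0], [0, 0, 0.09, -0.185, 0.025, 0.047, 1.0], [0, 0, 0.12, -0.221, 0.03, 0.059, 1.0], [0, 0, 0.14, -0.258, 0.036, 0.07, 1.0], [0, 0, 0.14, -0.258, 0.036, 0.07, 1.0], [0, 0, 0.14, -0.258, 0.036, 0.07, 1.0]]
end cmd [410.26 371.19 160.28  -1.73]
```

Emit:
{"method": "step_arm", "body": {"plan": [[0,0,0.01,-0.024,-0.031,0.0,1.0],[0,0,0.03,-0.049,-0.061,0.0,1.0],[0,0,0.04,-0.073,-0.092,0.0,1.0],[0,0,0.06,-0.098,-0.123,0.0,1.0],[0,0,0.07,-0.122,-0.153,0.0,1.0],[0,0,0.08,-0.147,-0.184,0.001,1.0],[0,0,0.1,-0.171,-0.215,0.001,1.0],[0,0,0.11,-0.196,-0.245,0.001,1.0],[0,0,0.12,-0.22,-0.276,0.001,1.0],[0,0,0.14,-0.245,-0.307,0.001,1.0]]}}

```text
t: 0.93
tool_pos: [379.8, -241.7, 230.0]
tcp_rot: [3.141, 0.0, -1.461]
ft_force: [1.1, 0.3, 0.3]
opening: 85.8
```

Emit:
{"method": "step_arm", "body": {"plan": [[0,0,0.01,-0.028,-0.027,0.0,1.0],[0,0,0.03,-0.057,-0.054,0.0,1.0],[0,0,0.04,-0.085,-0.081,0.0,1.0],[0,0,0.05,-0.123,-0.084,0.0,1.0],[0,0,0.06,-0.16,-0.086,0.0,1.0],[0,0,0.08,-0.197,-0.089,0.0,1.0],[0,0,0.09,-0.235,-0.092,0.0,1.0],[0,0,0.1,-0.272,-0.095,0.0,1.0],[0,0,0.12,-0.31,-0.098,0.0,1.0],[0,0,0.13,-0.347,-0.101,0.0,1.0]]}}

```text
t: 1.77
tool_pos: [440.5, 114.4, 230.0]
tcp_rot: [3.141, 0.0, -1.591]
ft_force: [0.9, 0.1, -0.2]
opening: 85.3
```

Emit:
{"method": "step_arm", "body": {"plan": [[0,0,0.01,-0.037,0.002,0.0,1.0],[0,0,0.03,-0.074,0.008,0.012,1.0],[0,0,0.05,-0.111,0.013,0.024,1.0],[0,0,0.07,-0.148,0.019,0.035,1.0],[0,0,0.09,-0.185,0.025,0.047,1.0],[0,0,0.12,-0.221,0.03,0.059,1.0],[0,0,0.14,-0.258,0.036,0.07,1.0],[0,0,0.14,-0.258,0.036,0.07,1.0],[0,0,0.14,-0.258,0.036,0.07,1.0]]}}

```text
t: 2.52
tool_pos: [408.5, 372.1, 158.5]
tcp_rot: [3.139, -0.003, -1.726]
ft_force: [-1.0, -0.4, -1.0]
opening: 85.1
```

Run:
```python
from pl import *
c=load(); plan([[c[0],c[1],16,c[3]]],1.0,step=35,tail=2)
```

```text
[[0, 0, 0.0, 0.0, 0.0, 0.029, 1.0], [0, 0, 0.0, 0.0, 0.0, 0.058, 1.0], [0, 0, 0.0, 0.0, 0.0, 0.087, 1.0], [0, 0, 0.0, 0.0, 0.0, 0.115, 1.0], [0, 0, 0.0, 0.0, 0.0, 0.144, 1.0], [0, 0, 0.0, 0.0, 0.0, 0.144, 1.0], [0, 0, 0.0, 0.0, 0.0, 0.144, 1.0]]
end cmd [410.26 371.19  16.28  -1.73]
```

Emit:
{"method": "step_arm", "body": {"plan": [[0,0,0.0,0.0,0.0,0.029,1.0],[0,0,0.0,0.0,0.0,0.058,1.0],[0,0,0.0,0.0,0.0,0.087,1.0],[0,0,0.0,0.0,0.0,0.115,1.0],[0,0,0.0,0.0,0.0,0.144,1.0],[0,0,0.0,0.0,0.0,0.144,1.0],[0,0,0.0,0.0,0.0,0.144,1.0]]}}

```text
t: 3.1
tool_pos: [409.3, 369.2, 15.2]
tcp_rot: [3.138, -0.003, -1.731]
ft_force: [0.5, -1.6, 0.3]
opening: 85.5
```

```bash
cat > snap.py <<'E'
from h import *
import sys
def snap(tag,boxes,f=6,g=1.0):
    for n,(u0,u1,v0,v1) in boxes.items():
        p,d=vision.read_camera(n); np.savez(f"{n}_{tag}.npz",p=p,d=d)
        c=np.clip(p[v0:v1,u0:u1].astype(float)*(g*(1.6 if n=='top' else 1)),0,255).astype(np.uint8)[:,:,::-1]
        cv2.imwrite(f"pics/{tag}_{n}.png",cv2.resize(c,None,fx=f,fy=f,interpolation=cv2.INTER_CUBIC))
    print(sensors.sense())
E
python3 -c "
from snap import *
snap('g1',dict(side=(140,270,250,350)))"
```

```text
{'t': 3.15, 'joint_positions': array([ 5.77386694e-01,  4.31815058e-01,  1.74758381e+00, -2.28716586e-04,
        9.61917308e-01,  2.30870184e+00]), 'qd': array([ 6.26657719e-03, -3.33554329e-02, -3.49958555e-02,  1.64962928e-03,
       -8.57099228e-03,  8.74169130e-06]), 'joint_efforts': array([ 1.39216994e-02, -3.86678660e+01, -2.04361671e+01, -4.28525978e-03,
        1.18587557e-01, -2.86146846e-03]), 'tool_pos': array([410.98195451, 370.53645995,  17.09829227]), 'tcp_rot': array([-3.14126187e+00,  4.71481632e-05, -1.73118435e+00]), 'ft_force': array([-0.34650408,  0.63822451, -0.10199606]), 'moment': array([-0.01085179,  0.00466284, -0.04838071]), 'opening': 85.47956141946742}
```

View pics/g1_side.png

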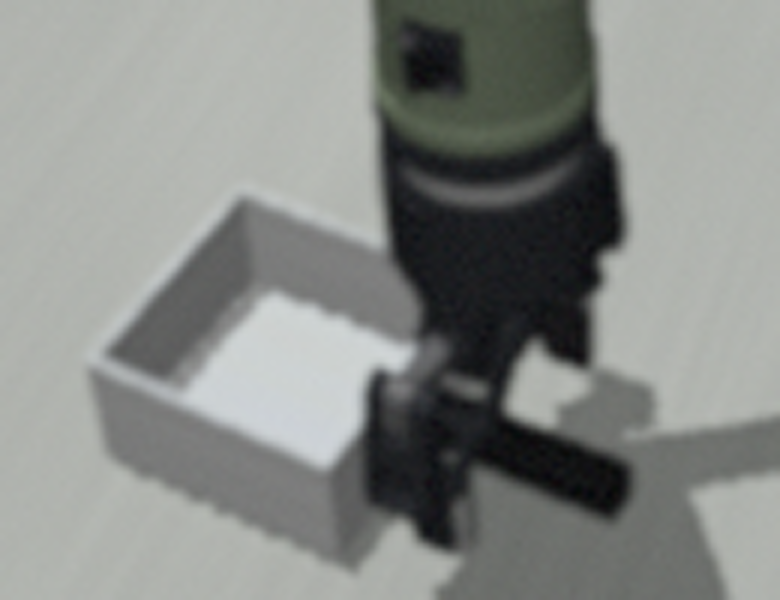

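Emit:
{"method": "step_arm", "body": {"plan": [[0,0,0,0,0,0,0],[0,0,0,0,0,0,0],[0,0,0,0,0,0,0],[0,0,0,0,0,0,0],[0,0,0,0,0,0,0],[0,0,0,0,0,0,0],[0,0,0,0,0,0,0],[0,0,0,0,0,0,0]]}}

```text
t: 3.82
tool_pos: [410.6, 371.6, 17.0]
tcp_rot: [-3.141, 0.001, -1.73]
ft_force: [-2.2, -1.1, 5.1]
opening: 16.7
```

Emit:
{"method": "step_arm", "body": {"plan": [[0,0,0,0,0,-0.01,0],[0,0,0,0,0,-0.02,0],[0,0,0,0,0,-0.03,0],[0,0,0,0,0,-0.04,0],[0,0,0,0,0,-0.05,0],[0,0,0,0,0,-0.06,0],[0,0,0,0,0,-0.06,0],[0,0,0,0,0,-0.06,0]]}}

```text
t: 4.48
tool_pos: [410.9, 371.6, 77.4]
tcp_rot: [-3.14, 0.002, -1.73]
ft_force: [0.6, -0.2, -0.9]
opening: 17.3
```

```bash
python3 -c "
from pl import *
c=load(); c[2]+=60; json.dump(c,open(F,'w'))
from snap import *
snap('g2',dict(side=(140,270,230,330),top=(115,195,150,235)))"
```

```text
{'t': 4.5833, 'joint_positions': array([5.78980976e-01, 3.38658984e-01, 1.72652381e+00, 2.15276986e-05,
       1.07725695e+00, 2.30900965e+00]), 'qd': array([ 0.0010825 ,  0.01115227,  0.00714573, -0.00167108,  0.00105019,
        0.00040219]), 'joint_efforts': array([-9.72614216e-03, -4.07731283e+01, -2.56299055e+01, -9.77486512e-02,
       -1.56910289e-01, -1.23473183e-03]), 'tool_pos': array([409.86208806, 370.92364165,  75.96807603]), 'tcp_rot': array([ 3.14095333e+00, -5.56050467e-04, -1.73003871e+00]), 'ft_force': array([-0.23702436, -0.47559358, -1.97409877]), 'moment': array([-0.01999891,  0.13261092,  0.03565159]), 'opening': 17.249465796557036}
```

View pics/g2_side.png

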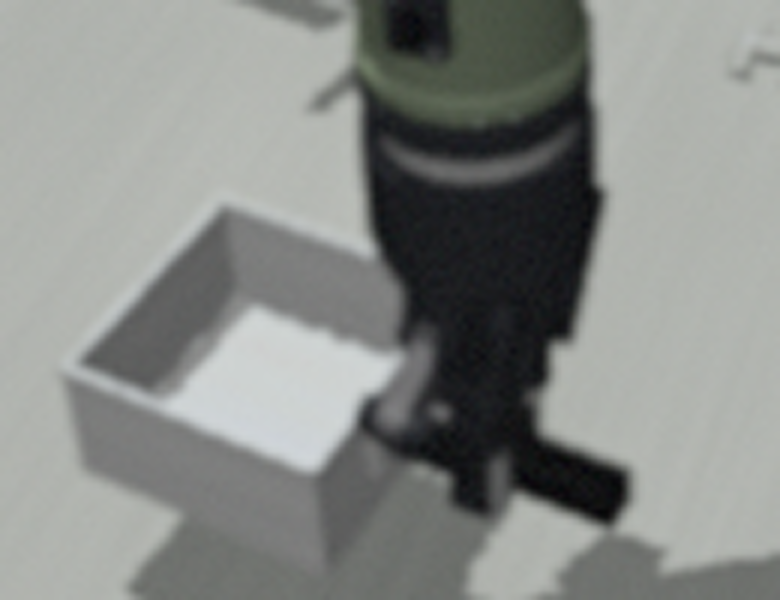

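View pics/g2_top.png

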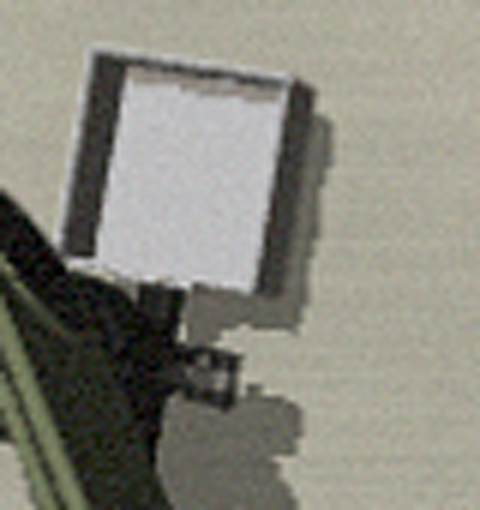

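Run:
```python
from fit import *
from pl import load
rim=np.array([(53,50,27.5),(53,-50,27.5),(-53,-50,27.5),(-53,50,27.5)])
ot=(rim,pix([(95,50),(293,78),(258,290),(63,258)],6,115,150))
so=(np.array([(53,50,27.5),(53,-50,27.5),(-53,50,27.5),(-53,50,-27.5),(53,50,-27.5)]),pix([(65,365),(225,200),(318,475),(328,572),(85,467)],6,140,230))
def res(q):
    M=R.from_euler('xyz',[0,q[4],q[3]]).as_matrix()
    return np.concatenate([(proj('top',ot[0]@M.T+q[:3])-ot[1]).ravel(),(proj('side',so[0]@M.T+q[:3])-so[1]).ravel()])
r=least_squares(res,[500,357,88,-.15,0],loss='soft_l1',x_scale=[1,1,1,.01,.01]); print(r.x,np.degrees(r.x[3:]),res(r.x).reshape(-1,2)); print(load())
```

```text
[503.87 354.85  83.06  -0.15  -0.02] [-8.84 -1.01] [[ 0.03 -1.02]
 [ 0.48 -0.57]
 [ 0.3   0.45]
 [-0.69  0.42]
 [-0.05  0.21]
 [ 0.05 -1.27]
 [ 0.04 -0.12]
 [ 0.23  0.77]
 [-0.03  0.27]]
[410.25642221229026, 371.1926515010293, 76.28200000000001, -1.73]
```

```bash
cat >> pl.py <<'E'
PO=(94.5,-1.0)
def tool(px,py,z,yaw):  # pan mid world -> tool cmd; yaw = pan yaw
    c,s=np.cos(yaw),np.sin(yaw); return [px-c*PO[0]+s*PO[1],py-s*PO[0]-c*PO[1],z,yaw-np.radians(90.25)]
def tch(x,y,z): return tool(*ch(x,y),z,CH[2])
E
python3 - <<'E'
from pl import *
plan([tch(-160,200,105),tch(-150,-100,105)],0,step=30,tail=1)
E
```

```text
[[0, 0, 0.01, 0.024, -0.006, -0.006, 0], [0, 0, 0.02, 0.049, -0.013, -0.011, 0], [0, 0, 0.03, 0.073, -0.019, -0.017, 0], [0, 0, 0.04, 0.097, -0.026, -0.023, 0], [0, 0, 0.05, 0.122, -0.032, -0.029, 0], [0, 0, 0.05, 0.149, -0.032, -0.029, 0], [0, 0, 0.05, 0.176, -0.032, -0.029, 0], [0, 0, 0.05, 0.203, -0.031, -0.029, 0], [0, 0, 0.05, 0.231, -0.031, -0.029, 0], [0, 0, 0.05, 0.258, -0.031, -0.029, 0]]
[[0, 0, 0.0, 0.027, -0.001, 0.0, 0], [0, 0, 0.0, 0.055, -0.002, 0.0, 0], [0, 0, 0.0, 0.082, -0.003, 0.0, 0], [0, 0, 0.0, 0.109, -0.004, 0.0, 0], [0, 0, 0.0, 0.136, -0.005, 0.0, 0], [0, 0, 0.0, 0.164, -0.006, 0.0, 0], [0, 0, 0.0, 0.164, -0.006, 0.0, 0]]
end cmd [371.77 -50.13 105.28  -1.78]
```

Emit:
{"method": "step_arm", "body": {"plan": [[0,0,0.01,0.024,-0.006,-0.006,0],[0,0,0.02,0.049,-0.013,-0.011,0],[0,0,0.03,0.073,-0.019,-0.017,0],[0,0,0.04,0.097,-0.026,-0.023,0],[0,0,0.05,0.122,-0.032,-0.029,0],[0,0,0.05,0.149,-0.032,-0.029,0],[0,0,0.05,0.176,-0.032,-0.029,0],[0,0,0.05,0.203,-0.031,-0.029,0],[0,0,0.05,0.231,-0.031,-0.029,0],[0,0,0.05,0.258,-0.031,-0.029,0]]}}

```text
t: 5.42
tool_pos: [398.6, 110.2, 104.5]
tcp_rot: [3.14, -0.001, -1.78]
ft_force: [0.5, -0.2, -2.9]
opening: 17.1
```

Emit:
{"method": "step_arm", "body": {"plan": [[0,0,0.0,0.027,-0.001,0.0,0],[0,0,0.0,0.055,-0.002,0.0,0],[0,0,0.0,0.082,-0.003,0.0,0],[0,0,0.0,0.109,-0.004,0.0,0],[0,0,0.0,0.136,-0.005,0.0,0],[0,0,0.0,0.164,-0.006,0.0,0],[0,0,0.0,0.164,-0.006,0.0,0]]}}

```text
t: 6.0
tool_pos: [371.0, -53.8, 105.0]
tcp_rot: [3.141, -0.002, -1.785]
ft_force: [-0.4, 0.1, -1.5]
opening: 17.1
```

Run:
```python
from pl import *
plan([tch(-32,-100,105)],0,step=20,tail=2)
from snap import *
snap('m1',dict(side=(120,280,100,220),top=(205,325,85,235)),f=4.5)
```

```text
[[0, 0, 0.0, 0.0, -0.02, 0.0, 0], [0, 0, 0.0, 0.0, -0.039, 0.0, 0], [0, 0, 0.0, -0.001, -0.059, 0.0, 0], [0, 0, 0.0, -0.001, -0.079, 0.0, 0], [0, 0, 0.0, -0.001, -0.099, 0.0, 0], [0, 0, 0.0, -0.001, -0.118, 0.0, 0], [0, 0, 0.0, -0.001, -0.118, 0.0, 0], [0, 0, 0.0, -0.001, -0.118, 0.0, 0]]
end cmd [487.41 -73.66 105.28  -1.78]
{'t': 6.1, 'joint_positions': array([-3.68207302e-01, -7.39257608e-02,  2.12838325e+00,  2.49699940e-04,
        1.08851536e+00,  1.41476643e+00]), 'qd': array([0.04454524, 0.00072414, 0.0017787 , 0.00963229, 0.00156052,
       0.00097059]), 'joint_efforts': array([ -0.81622638, -22.12799907, -25.63087106,  -0.08185563,
        -0.20393425,  -0.03135016]), 'tool_pos': array([371.11632378, -50.70986588, 104.82526775]), 'tcp_rot': array([ 3.14026357e+00,  4.32853360e-04, -1.78308999e+00]), 'ft_force': array([-0.11074833, -0.16644912, -2.07050836]), 'moment': array([0.05154867, 0.13133996, 0.01128066]), 'opening': 17.24737642473357}
```

View pics/m1_side.png

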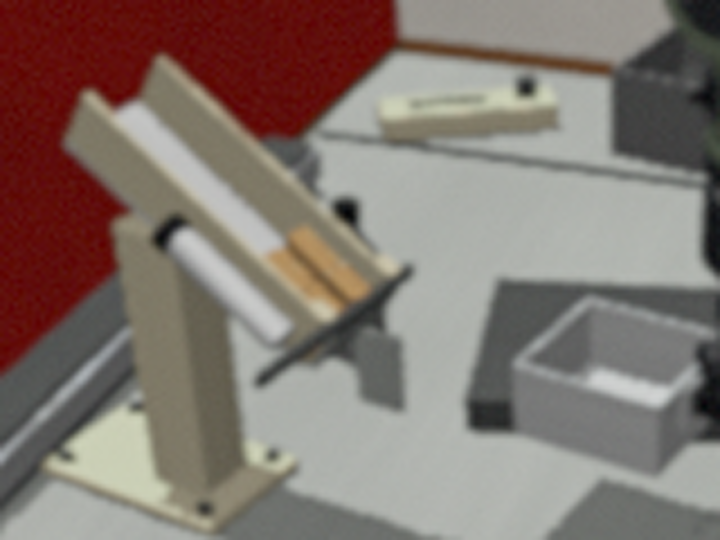

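View pics/m1_top.png

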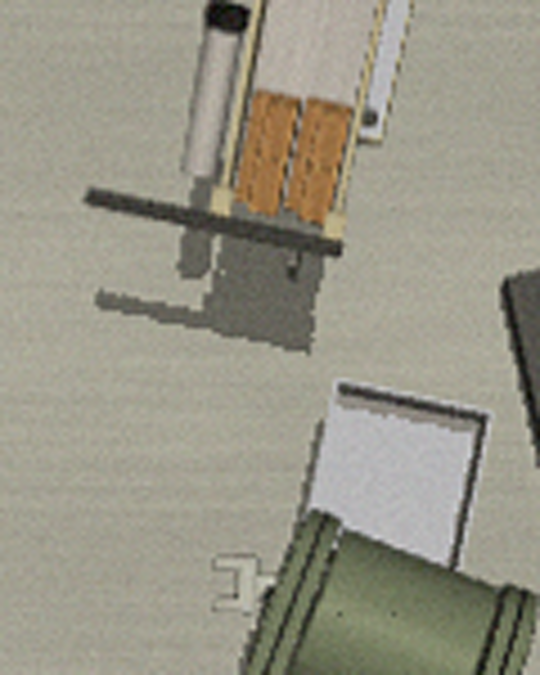

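Emit:
{"method": "step_arm", "body": {"plan": [[0,0,0.0,0.0,-0.02,0.0,0],[0,0,0.0,0.0,-0.039,0.0,0],[0,0,0.0,-0.001,-0.059,0.0,0],[0,0,0.0,-0.001,-0.079,0.0,0],[0,0,0.0,-0.001,-0.099,0.0,0],[0,0,0.0,-0.001,-0.118,0.0,0],[0,0,0.0,-0.001,-0.118,0.0,0],[0,0,0.0,-0.001,-0.118,0.0,0]]}}

```text
t: 6.77
tool_pos: [487.7, -72.3, 104.7]
tcp_rot: [3.14, 0.0, -1.778]
ft_force: [-0.9, 0.4, -2.4]
opening: 17.1
```

Run:
```python
from snap import *
snap('m2',dict(side=(120,280,100,220),top=(205,325,85,235)),f=4.5)
```

```text
{'t': 6.8667, 'joint_positions': array([-3.23963722e-01,  1.80740625e-01,  1.85941801e+00,  1.26123933e-04,
        1.10430946e+00,  1.45447949e+00]), 'qd': array([-0.00853101, -0.01290241,  0.01291395, -0.00092036, -0.00188867,
       -0.00011528]), 'joint_efforts': array([-3.95309762e-02, -3.37365460e+01, -2.63016629e+01,  2.02390814e-02,
       -2.19168998e-01,  2.70127610e-03]), 'tool_pos': array([486.16962299, -72.28532098, 104.38810439]), 'tcp_rot': array([ 3.13874970e+00,  4.45432690e-04, -1.77850073e+00]), 'ft_force': array([-0.04177066,  0.28336726, -2.41431231]), 'moment': array([ 0.0063964 ,  0.18064083, -0.02645585]), 'opening': 16.987369167264927}
```

View pics/m2_side.png

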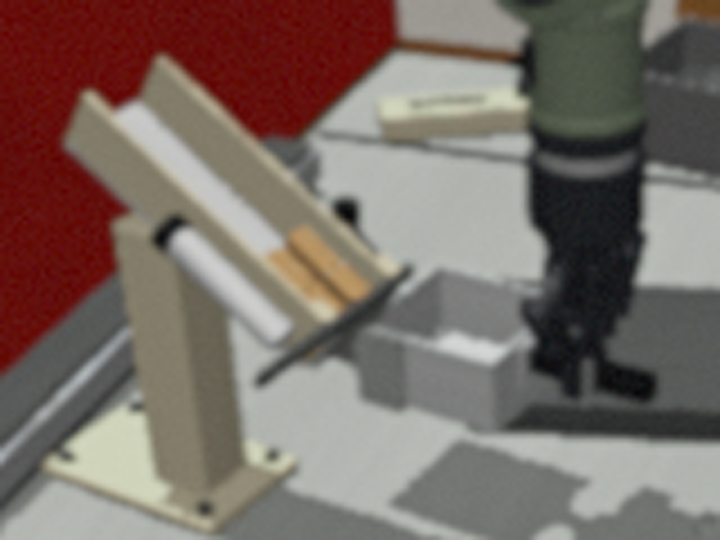

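View pics/m2_top.png

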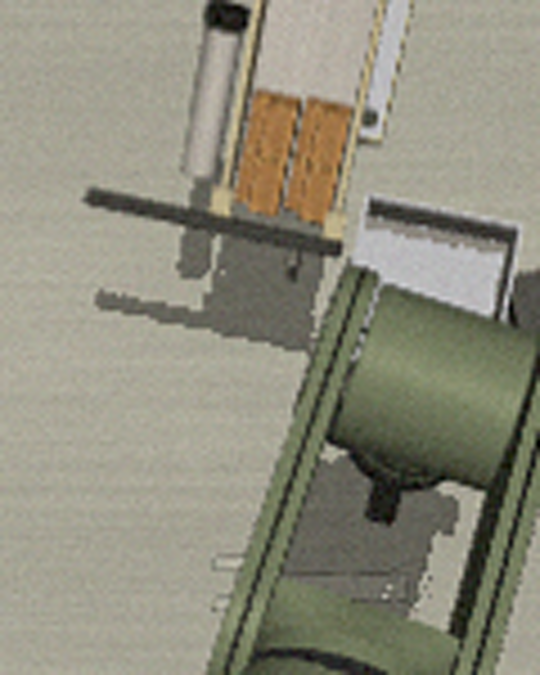

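Run:
```python
from pl import *
plan([tch(-32,4,105)],0,step=13,tail=12)
```

```text
[[0, 0, 0.0, -0.012, 0.0, 0.0, 0], [0, 0, 0.0, -0.023, 0.0, 0.0, 0], [0, 0, 0.0, -0.035, 0.0, 0.0, 0], [0, 0, 0.0, -0.046, 0.0, 0.0, 0], [0, 0, 0.0, -0.058, 0.0, 0.0, 0], [0, 0, 0.0, -0.069, 0.0, 0.0, 0], [0, 0, 0.0, -0.081, 0.0, 0.0, 0], [0, 0, 0.0, -0.093, 0.0, 0.0, 0], [0, 0, 0.0, -0.104, 0.0, 0.0, 0], [0, 0, 0.0, -0.104, 0.0, 0.0, 0]]
[[0, 0, 0.0, 0.0, 0.0, 0.0, 0], [0, 0, 0.0, 0.0, 0.0, 0.0, 0], [0, 0, 0.0, 0.0, 0.0, 0.0, 0], [0, 0, 0.0, 0.0, 0.0, 0.0, 0], [0, 0, 0.0, 0.0, 0.0, 0.0, 0], [0, 0, 0.0, 0.0, 0.0, 0.0, 0], [0, 0, 0.0, 0.0, 0.0, 0.0, 0], [0, 0, 0.0, 0.0, 0.0, 0.0, 0], [0, 0, 0.0, 0.0, 0.0, 0.0, 0], [0, 0, 0.0, 0.0, 0.0, 0.0, 0]]
[[0, 0, 0.0, 0.0, 0.0, 0.0, 0]]
end cmd [509.01  28.07 105.28  -1.78]
```

Emit:
{"method": "step_arm", "body": {"plan": [[0,0,0.0,-0.012,0.0,0.0,0],[0,0,0.0,-0.023,0.0,0.0,0],[0,0,0.0,-0.035,0.0,0.0,0],[0,0,0.0,-0.046,0.0,0.0,0],[0,0,0.0,-0.058,0.0,0.0,0],[0,0,0.0,-0.069,0.0,0.0,0],[0,0,0.0,-0.081,0.0,0.0,0],[0,0,0.0,-0.093,0.0,0.0,0],[0,0,0.0,-0.104,0.0,0.0,0],[0,0,0.0,-0.104,0.0,0.0,0]]}}

```text
t: 7.7
tool_pos: [509.3, 30.5, 105.3]
tcp_rot: [-3.142, 0.001, -1.777]
ft_force: [-0.6, -1.9, -1.8]
opening: 16.4
```

Emit:
{"method": "step_arm", "body": {"plan": [[0,0,0.0,0.0,0.0,0.0,0],[0,0,0.0,0.0,0.0,0.0,0],[0,0,0.0,0.0,0.0,0.0,0],[0,0,0.0,0.0,0.0,0.0,0],[0,0,0.0,0.0,0.0,0.0,0],[0,0,0.0,0.0,0.0,0.0,0]]}}

```text
t: 8.2
tool_pos: [508.9, 27.7, 105.2]
tcp_rot: [3.141, -0.0, -1.781]
ft_force: [-1.1, -2.6, -2.4]
opening: 16.9
```

Run:
```python
from snap import *
snap('m3',dict(side=(120,280,100,220),top=(205,325,45,195)),f=4.5)
```

```text
{'t': 8.3, 'joint_positions': array([-1.15442127e-01,  2.13740890e-01,  1.81710610e+00, -2.05014189e-04,
        1.11101596e+00,  1.66523862e+00]), 'qd': array([ 0.00324001, -0.00070987, -0.00089537, -0.00037417,  0.00304975,
       -0.00012625]), 'joint_efforts': array([  1.12531543, -36.22629404, -26.7775619 ,   0.44939362,
        -0.43228442,  -0.16326056]), 'tool_pos': array([508.88366277,  27.71016891, 105.21057314]), 'tcp_rot': array([ 3.14134088e+00, -2.08370487e-04, -1.78058972e+00]), 'ft_force': array([-1.10300228, -1.8679214 , -3.1091096 ]), 'moment': array([-0.33014683,  0.37656329, -0.15554343]), 'opening': 17.061976118230422}
```

View pics/m3_side.png

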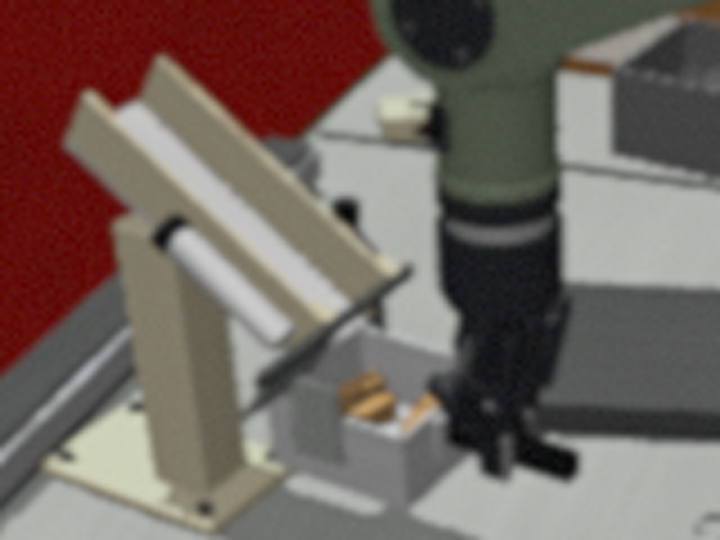

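View pics/m3_top.png

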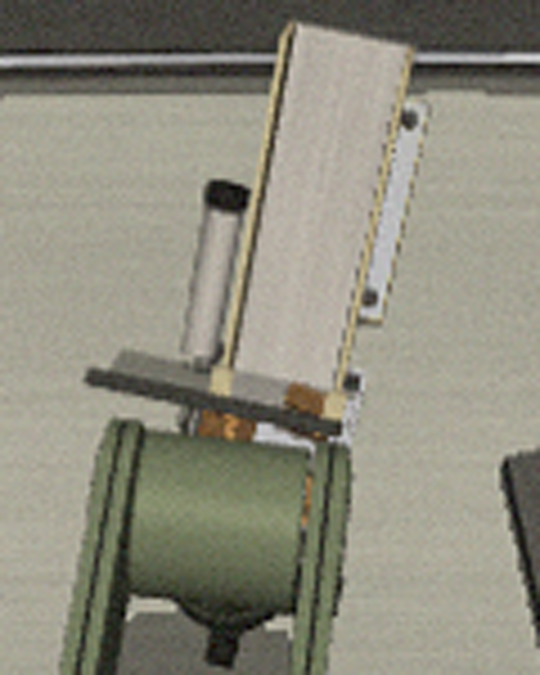

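Run:
```python
from h import *
np.set_printoptions(precision=0,suppress=True)
for n in('top','side'):
    z=np.load(f"{n}_m3.npz"); p=z['p'].astype(int);C=cloud(n,z['d'])
    m=((p[...,0]>1.5*p[...,2])&(p[...,0]>45)&(z['d']>0)).astype(np.uint8)
    box=np.zeros_like(m); 
    if n=='top': box[120:165,235:290]=1
    else: box[170:205,180:230]=1
    k,l,st,ce=cv2.connectedComponentsWithStats(m*box)
    c,s=np.cos(-.2026),np.sin(-.2026)
    for i in range(1,k):
        if st[i,4]>4:
            P=np.median(C[l==i],0); d=P[:2]-[631.6,-2]; print(n,st[i],P,'chute',c*d[0]+s*d[1],-s*d[0]+c*d[1],P[2]-160)
```

```text
top [268 130  10   7  43] [630. -14. 117.] chute 0.5047832140567372 -11.688272138609388 -43.27773065052634
top [249 136  13   8  69] [613.  35. 114.] chute -25.690193431549844 32.340621017361926 -46.023984407057696
top [272 150   3  12  17] [549. -14. 120.] chute -78.41605352212696 -28.473632168765324 -39.54246880538358
side [196 183  12  10  89] [621. -14. 109.] chute -8.349832337974416 -13.818495763147645 -50.52407789254755
side [212 187   6   5  16] [572.   9. 125.] chute -60.188731489574295 -0.9607703435252475 -35.206593393951096
```

Run:
```python
from pl import *
plan([tch(-32,-105,105)],0,step=12,tail=0)
plan([tch(-170,-105,110)],0,step=15,tail=1)
```

```text
[[0, 0, 0.0, 0.011, 0.0, 0.0, 0], [0, 0, 0.0, 0.022, 0.0, 0.0, 0], [0, 0, 0.0, 0.033, 0.0, 0.0, 0], [0, 0, 0.0, 0.044, 0.0, 0.0, 0], [0, 0, 0.0, 0.054, 0.0, 0.0, 0], [0, 0, 0.0, 0.065, 0.0, 0.0, 0], [0, 0, 0.0, 0.076, 0.0, 0.0, 0], [0, 0, 0.0, 0.087, 0.0, 0.0, 0], [0, 0, 0.0, 0.098, 0.0, 0.0, 0], [0, 0, 0.0, 0.109, 0.0, 0.0, 0]]
end cmd [486.37 -78.55 105.28  -1.78]
[[0, 0, 0.0, 0.0, 0.014, 0.0, 0], [0, 0, 0.0, 0.0, 0.028, -0.001, 0], [0, 0, 0.0, 0.0, 0.041, -0.001, 0], [0, 0, 0.0, 0.0, 0.055, -0.002, 0], [0, 0, 0.0, 0.0, 0.069, -0.002, 0], [0, 0, 0.0, 0.0, 0.083, -0.003, 0], [0, 0, 0.0, 0.0, 0.096, -0.003, 0], [0, 0, 0.0, 0.001, 0.11, -0.004, 0], [0, 0, 0.0, 0.001, 0.124, -0.004, 0], [0, 0, 0.0, 0.001, 0.138, -0.005, 0]]
[[0, 0, 0.0, 0.0, 0.0, 0.0, 0]]
end cmd [351.17 -50.87 110.28  -1.78]
```

Emit:
{"method": "step_arm", "body": {"plan": [[0,0,0.0,0.011,0.0,0.0,0],[0,0,0.0,0.022,0.0,0.0,0],[0,0,0.0,0.033,0.0,0.0,0],[0,0,0.0,0.044,0.0,0.0,0],[0,0,0.0,0.054,0.0,0.0,0],[0,0,0.0,0.065,0.0,0.0,0],[0,0,0.0,0.076,0.0,0.0,0],[0,0,0.0,0.087,0.0,0.0,0],[0,0,0.0,0.098,0.0,0.0,0],[0,0,0.0,0.109,0.0,0.0,0]]}}

```text
t: 9.13
tool_pos: [486.1, -79.7, 105.3]
tcp_rot: [-3.141, 0.0, -1.78]
ft_force: [-0.7, 0.7, -2.6]
opening: 16.9
```

Emit:
{"method": "step_arm", "body": {"plan": [[0,0,0.0,0.0,0.014,0.0,0],[0,0,0.0,0.0,0.028,-0.001,0],[0,0,0.0,0.0,0.041,-0.001,0],[0,0,0.0,0.0,0.055,-0.002,0],[0,0,0.0,0.0,0.069,-0.002,0],[0,0,0.0,0.0,0.083,-0.003,0],[0,0,0.0,0.0,0.096,-0.003,0],[0,0,0.0,0.001,0.11,-0.004,0],[0,0,0.0,0.001,0.124,-0.004,0],[0,0,0.0,0.001,0.138,-0.005,0]]}}

```text
t: 9.97
tool_pos: [350.4, -51.1, 110.3]
tcp_rot: [-3.142, -0.0, -1.78]
ft_force: [0.6, -0.6, -1.9]
opening: 16.9
```

Run:
```python
from snap import *
snap('m4',dict(side=(180,300,120,220),top=(205,355,85,205)),f=5)
```

```text
{'t': 10.0667, 'joint_positions': array([-3.90434850e-01, -1.36909553e-01,  2.17156926e+00, -2.91865339e-05,
        1.10891969e+00,  1.38979435e+00]), 'qd': array([ 0.00606913,  0.03485512, -0.05179053,  0.00546589, -0.04492813,
        0.00938138]), 'joint_efforts': array([-1.51765445e-02, -2.07042021e+01, -2.64153296e+01,  7.72156636e-03,
       -1.32510653e-01, -3.65634088e-02]), 'tool_pos': array([349.04705813, -50.44887572, 109.76212791]), 'tcp_rot': array([ 3.13963367e+00,  3.31967602e-04, -1.78021650e+00]), 'ft_force': array([-0.49097122,  0.43462013, -2.84391924]), 'moment': array([ 0.04518928,  0.25590367, -0.02087936]), 'opening': 16.675581570954506}
```

View pics/m4_side.png

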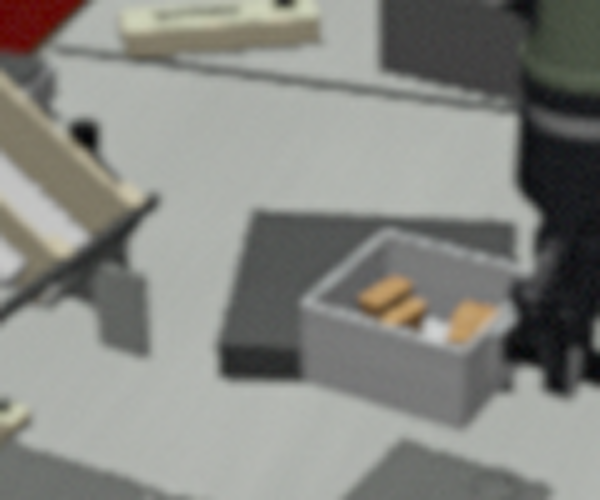

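View pics/m4_top.png

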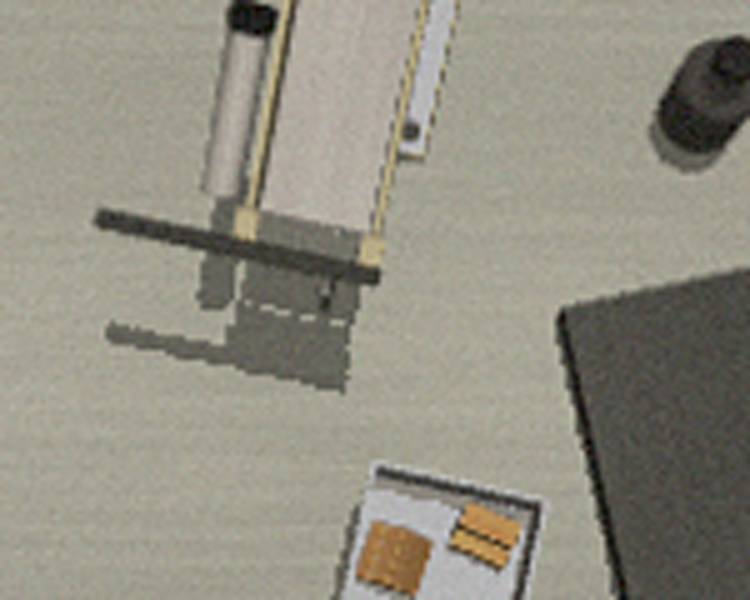

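Run:
```python
from pl import *
print(load())
t=tool(529.7,-263.2,110,0.205); print(t)
plan([t],0,step=20,tail=2)
t=list(load()); t[2]=60; 
plan([t],0,step=12,tail=1)
```

```text
[351.1702933096124, -50.86682368976227, 110.28200000000001, -1.78]
[np.float64(436.975169803002), np.float64(-281.458035626482), 110, np.float64(-1.3701596499248823)]
[[0, 0, -0.03, 0.016, -0.01, 0.0, 0], [0, 0, -0.06, 0.032, -0.02, 0.0, 0], [0, 0, -0.09, 0.048, -0.03, 0.0, 0], [0, 0, -0.13, 0.064, -0.041, 0.0, 0], [0, 0, -0.16, 0.08, -0.051, 0.0, 0], [0, 0, -0.19, 0.096, -0.061, 0.0, 0], [0, 0, -0.22, 0.112, -0.071, 0.0, 0], [0, 0, -0.25, 0.128, -0.081, 0.0, 0], [0, 0, -0.28, 0.144, -0.091, 0.0, 0], [0, 0, -0.32, 0.16, -0.101, 0.0, 0]]
[[0, 0, -0.03, 0.018, -0.005, 0.0, 0], [0, 0, -0.06, 0.037, -0.01, 0.0, 0], [0, 0, -0.09, 0.055, -0.014, 0.0, 0], [0, 0, -0.09, 0.055, -0.014, 0.0, 0], [0, 0, -0.09, 0.055, -0.014, 0.0, 0]]
end cmd [ 436.73 -281.47  110.28   -1.37]
[[0, 0, 0.0, 0.0, 0.0, 0.01, 0], [0, 0, 0.0, 0.0, 0.0, 0.02, 0], [0, 0, 0.0, 0.0, 0.0, 0.03, 0], [0, 0, 0.0, 0.0, 0.0, 0.04, 0], [0, 0, 0.0, 0.0, 0.0, 0.05, 0], [0, 0, 0.0, 0.0, 0.0, 0.05, 0]]
end cmd [ 436.73 -281.47   60.28   -1.37]
```

Emit:
{"method": "step_arm", "body": {"plan": [[0,0,-0.03,0.016,-0.01,0.0,0],[0,0,-0.06,0.032,-0.02,0.0,0],[0,0,-0.09,0.048,-0.03,0.0,0],[0,0,-0.13,0.064,-0.041,0.0,0],[0,0,-0.16,0.08,-0.051,0.0,0],[0,0,-0.19,0.096,-0.061,0.0,0],[0,0,-0.22,0.112,-0.071,0.0,0],[0,0,-0.25,0.128,-0.081,0.0,0],[0,0,-0.28,0.144,-0.091,0.0,0],[0,0,-0.32,0.16,-0.101,0.0,0]]}}

```text
t: 10.9
tool_pos: [417.8, -230.4, 110.3]
tcp_rot: [-3.141, -0.001, -1.458]
ft_force: [0.6, -0.3, -1.9]
opening: 16.6
```

Emit:
{"method": "step_arm", "body": {"plan": [[0,0,-0.03,0.018,-0.005,0.0,0],[0,0,-0.06,0.037,-0.01,0.0,0],[0,0,-0.09,0.055,-0.014,0.0,0],[0,0,-0.09,0.055,-0.014,0.0,0],[0,0,-0.09,0.055,-0.014,0.0,0]]}}

```text
t: 11.32
tool_pos: [437.4, -283.1, 110.3]
tcp_rot: [-3.141, -0.001, -1.372]
ft_force: [-1.1, 0.5, -3.1]
opening: 16.9
```

Emit:
{"method": "step_arm", "body": {"plan": [[0,0,0.0,0.0,0.0,0.01,0],[0,0,0.0,0.0,0.0,0.02,0],[0,0,0.0,0.0,0.0,0.03,0],[0,0,0.0,0.0,0.0,0.04,0],[0,0,0.0,0.0,0.0,0.05,0],[0,0,0.0,0.0,0.0,0.05,0]]}}

```text
t: 11.82
tool_pos: [434.8, -279.4, 57.2]
tcp_rot: [3.138, 0.005, -1.37]
ft_force: [-0.5, 1.2, -2.3]
opening: 16.9
```

Run:
```python
from snap import *
snap('m5',dict(side=(200,320,140,220),top=(295,405,120,230)),f=5)
```

```text
{'t': 11.9167, 'joint_positions': array([-7.38903752e-01,  3.02870308e-01,  1.81866937e+00,  6.90156722e-05,
        1.02202481e+00,  6.30858674e-01]), 'qd': array([-0.00402371, -0.02195101, -0.02393088,  0.00012553, -0.0026207 ,
       -0.00366731]), 'joint_efforts': array([ 2.50009226e-02, -3.71896076e+01, -2.36534125e+01,  1.43586053e-01,
       -8.78307503e-02, -4.44328223e-03]), 'tool_pos': array([ 436.22130358, -280.79650628,   59.35393235]), 'tcp_rot': array([ 3.14047708e+00,  1.62698795e-03, -1.36979939e+00]), 'ft_force': array([-0.18006837,  0.34669231, -2.62214658]), 'moment': array([-0.04802349,  0.17842067, -0.01046614]), 'opening': 17.190207143238343}
```

View pics/m5_side.png

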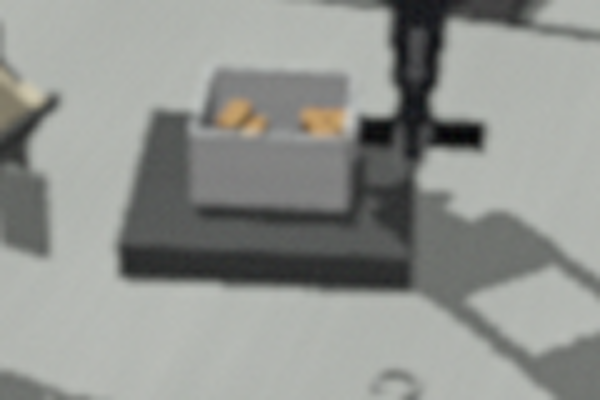

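View pics/m5_top.png

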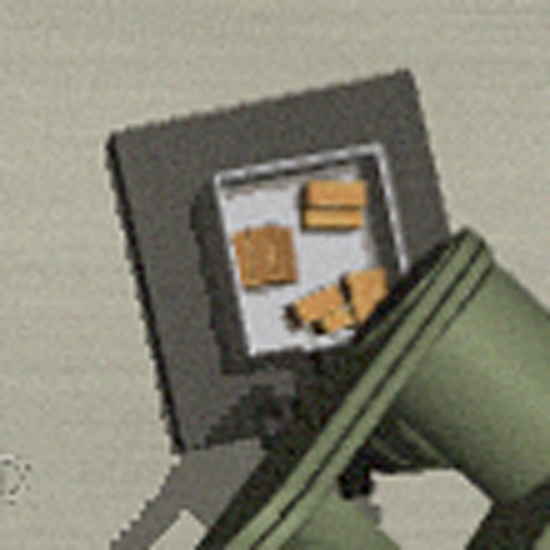

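Run:
```python
from fit import *
L=[(53,50,98),(53,-50,98),(-53,50,98)]
fit([('top',L,pix([(215,171),(384,142),(247,360)],5,295,120))],[530,-263,.2])
S=[(53,50,98),(-53,50,98),(53,50,43),(-53,50,43)]
fit([('side',S,pix([(190,128),(356,140),(196,208),(350,213)],5,200,140))],[530,-263,.2])
# plate from the side view
L=[(100,95,30),(100,-95,30),(-100,95,30),(-100,95,0),(100,95,0)]
fit([('side',L,pix([(122,247),(155,110),(412,260),(410,290),(122,278)],5,200,140))],[530,-263,.2])
```

```text
[ 528.35 -260.82    0.17] 9.990486415167812
[[-0.15, 0.45], [-0.06, 0.4], [0.2, -1.21]]
[ 521.98 -251.51    0.21] 11.792319560960165
[[0.68, 1.01], [-0.52, 0.17], [-0.29, -0.78], [0.18, -0.19]]
[ 526.16 -263.17    0.21] 12.033258783492519
[[-0.94, -0.85], [-0.16, -0.57], [0.93, -0.46], [0.89, 1.05], [-0.62, 0.43]]
```

Emit:
{"method": "step_arm", "body": {"plan": [[0,0,0,0.001,0,0.004,0],[0,0,0,0.002,0,0.008,0],[0,0,0,0.004,-0.001,0.01,0],[0,0,0,0.004,-0.001,0.011,0],[0,0,0,0.004,-0.001,0.012,0],[0,0,0,0.004,-0.001,0.012,0],[0,0,0,0.004,-0.001,0.012,0]]}}

```text
t: 12.5
tool_pos: [438.5, -285.2, 48.3]
tcp_rot: [-3.142, -0.0, -1.37]
ft_force: [1.1, -0.4, -2.3]
opening: 16.9
```

Emit:
{"method": "step_arm", "body": {"plan": [[0,0,0,0,0,0.001,0],[0,0,0,0,0,0.001,0],[0,0,0,0,0,0.001,0]]}}

```text
t: 12.75
tool_pos: [438.7, -285.4, 47.5]
tcp_rot: [-3.141, -0.0, -1.37]
ft_force: [-0.2, -0.5, -1.8]
opening: 16.9
```

Emit:
{"method": "step_arm", "body": {"plan": [[0,0,0,0,0,0.001,0],[0,0,0,0,0,0.001,0],[0,0,0,0,0,0.001,0]]}}

```text
t: 13.0
tool_pos: [438.7, -285.4, 47.1]
tcp_rot: [-3.141, -0.0, -1.37]
ft_force: [-2.2, 1.0, 4.4]
opening: 16.8
```

Emit:
{"method": "step_arm", "body": {"plan": [[0,0,0,0,0,0,0.3],[0,0,0,0,0,0,0.6],[0,0,0,0,0,0,1],[0,0,0,0,0,0,1],[0,0,0,0,0,0,1],[0,0,0,0,0,0,1],[0,0,0,0,0,0,1]]}}

```text
t: 13.58
tool_pos: [438.5, -285.2, 46.2]
tcp_rot: [3.142, 0.0, -1.37]
ft_force: [0.1, -0.9, -0.8]
opening: 85.4
```

Emit:
{"method": "step_arm", "body": {"plan": [[0,0,0,0,0,-0.01,1],[0,0,0,0,0,-0.03,1],[0,0,0,0,0,-0.06,1],[0,0,0,0,0,-0.09,1],[0,0,0,0,0,-0.12,1],[0,0,0,0,0,-0.15,1],[0,0,0,0,0.03,-0.16,1],[0,0,0,0,0.06,-0.16,1],[0,0,0,0.0,0.08,-0.16,1],[0,0,0,0.0,0.08,-0.16,1]]}}

```text
t: 14.42
tool_pos: [357.5, -301.5, 207.3]
tcp_rot: [3.141, -0.001, -1.373]
ft_force: [0.6, 0.1, -0.3]
opening: 85.6
```

Emit:
{"method": "step_arm", "body": {"plan": [[0,0,0,0.035,0,0,1],[0,0,0,0.07,0,0,1],[0,0,0,0.105,0,0,1],[0,0,0,0.14,0,0,1],[0,0,0,0.175,0,0,1],[0,0,0,0.21,0,0,1],[0,0,0,0.21,0,0,1],[0,0,0,0.21,0,0,1]]}}

```text
t: 15.08
tool_pos: [402.3, -508.1, 205.4]
tcp_rot: [-3.142, 0.001, -1.371]
ft_force: [0.0, -0.0, 0.6]
opening: 85.5
```

Run:
```python
from snap import *
snap('m6',dict(side=(200,320,140,220),top=(295,405,120,230)),f=5)
for n in('side','top'):
    p=np.load(f"{n}_m6.npz")['p']; cv2.imwrite(f"pics/m6f_{n}.png",cv2.resize(p[:,:,::-1],(800,600)))
```

```text
{'t': 15.1833, 'joint_positions': array([-1.03319877e+00,  3.76029356e-01,  1.37868054e+00,  5.04989439e-04,
        1.38813839e+00,  3.36403494e-01]), 'qd': array([ 0.00952314, -0.02713334,  0.02031031, -0.00361497, -0.00362077,
       -0.00332826]), 'joint_efforts': array([-5.62184528e-01, -4.47367179e+01, -2.94924116e+01, -2.99345353e-02,
       -4.84441314e-02,  2.17951376e-03]), 'tool_pos': array([ 402.24008077, -506.06704744,  206.03031794]), 'tcp_rot': array([-3.14153849e+00,  1.34915397e-03, -1.36969427e+00]), 'ft_force': array([-0.80421323,  1.27206785,  0.6843012 ]), 'moment': array([-0.00128327, -0.01979648,  0.04072968]), 'opening': 85.38417643510992}
```

View pics/m6_side.png

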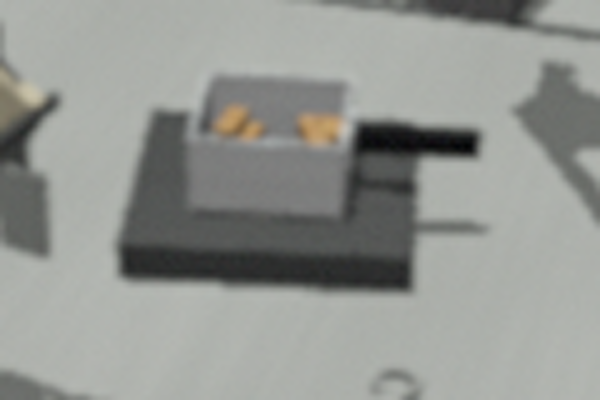

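View pics/m6_top.png

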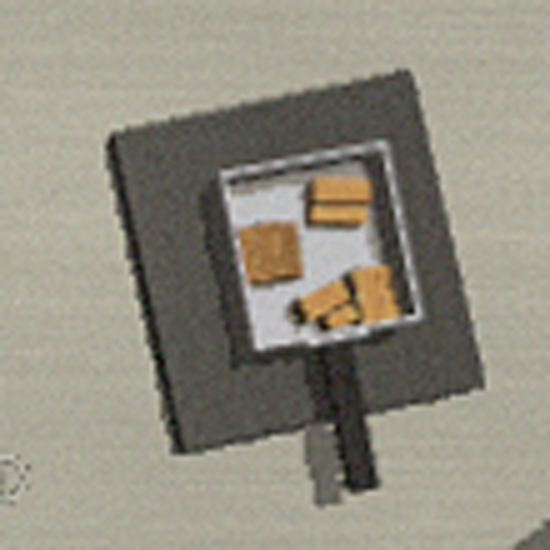

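View pics/m6f_top.png

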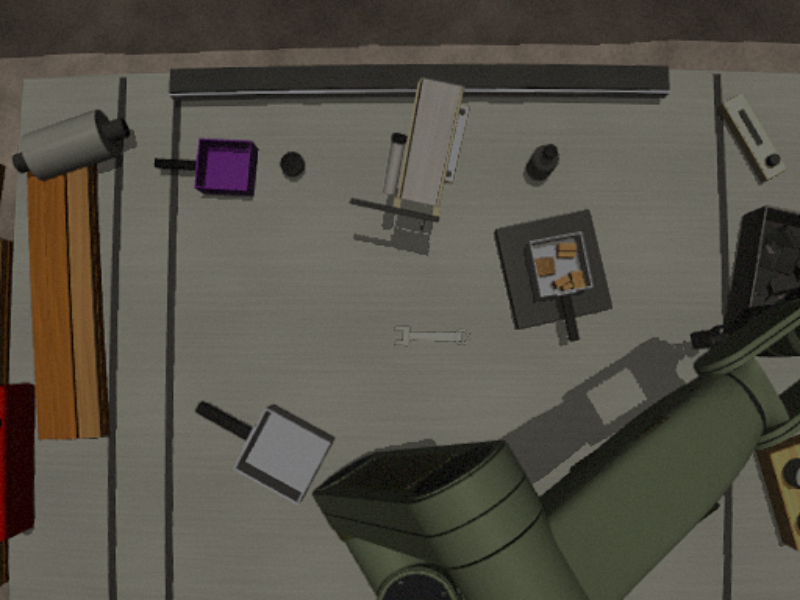

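Run:
```python
from fit import *
L=[(53,50,85),(53,-50,85),(-53,-50,85),(-53,50,85)]
fit([('top',L,pix([(219,172),(388,142),(423,318),(255,350)],5,295,120))],[530,-263,.2])
```

```text
[ 531.82 -266.67    0.18] 10.566944466539752
[[0.16, -0.05], [-0.18, -0.17], [0.02, 0.19], [0.01, 0.03]]
```

```bash
python3 -c "
from cell import env
print(env.hand_in())"
```

```text
the job is handed in; nothing more can be done
None
```

The pan stands on the raised steel plate with all four offcuts in it, released, and the job was handed in at about 15 s of the 54 s allowed.

I gripped the smaller aluminium pan (not the purple one) by its handle and held it under the chute mouth. I pushed the shutter tab aside with the pan's side wall, let the offcuts slide in and backed out as the shutter closed. Then I set the pan down and moved the arm clear.

Last checks, from pictures taken after release:
- **Offcuts:** all four are in the pan. The chute is empty and none lies outside.
- **Position:** the top camera puts the pan about 4 mm from the plate's middle, roughly 2 mm in x and 3.5 mm in y. The pan looks level and stands flat.
- **Bystanders:** the wrench, bottle and knob look unmoved by eye in the top picture.
- **Forces:** the highest wrist force I read was about 5 N.

One check disagreed: just before setting down, the side camera put the pan about 11 mm off in y from the plate. That view is sensitive to the assumed pan height there, so I went by the top camera.

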